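# Locate a timber in the drilling jig and hold it down

### The job

The short timber lying in the channel of the drilling jig is to be drilled: slide the jig's end pusher by its knob until the timber is fully home against the fixed end stop and the pusher rests against it. Then press the grip of the jig's sprung hold-down lever down with the fingers until the lever stands about level and its sprung foot, bearing on the timber, is pushed about half way in; finish while holding it there, do not let go, and leave the other things on the bench alone.

Things in the scene. Friction and masses are not known exactly. Their poses are not given: they have to be found in the camera images.
- jig: drilling jig bolted to the bench: plate 150 x 320 x 12 mm with a channel for the work along its y. Origin on the bench under the channel's centre line; x away from the robot, y along the channel to the pusher's end, z up. Channel floor z 12 mm, 37 mm wide, between a fence (x 18.5 to 30.5, top z 34) and a front rail (top z 22). Drill bush bracket over it at y -50 to -90, z 46 to 61 mm
- stop_face (a point): middle of the face of the fixed end stop, which closes the channel's -y end; the face looks to the jig's +y and lies at y = -105 mm in the jig's frame; this point is 27 mm above the bench
- timber: plain timber offcut 35 x 150 x 30 mm, loose in the channel, its y axis along the jig's y; origin at the centre of its underside, 75 mm from either end, on the channel floor; its top is 42 mm above the bench. Starts 12 to 40 mm short of the fixed end stop; slides easily; when home its origin is at y = -30 mm in the jig's frame
- pusher (a joint): end pusher, a dark steel block 35 x 50 x 26 mm sliding in the channel: value in m, 0 = drawn back, grows towards the fixed end stop (jig's -y), limit 0.085; at 0.080 its face touches the timber that is home. Starts at 0 to 0.015, clear of the timber. No spring: it stays where it is left; about 3 N moves it
- pusher_face (a point): middle of the pusher's face (the one that looks to the fixed end stop), 25 mm above the bench; at y = 125 mm minus the pusher's value in the jig's frame
- pusher_knob (a point): centre of the pusher's upright round knob: black, 25 mm in diameter, 30 mm tall, from 48 to 78 mm above the bench; this point is 64 mm above the bench and 30 mm behind the pusher's face. Take it from above, across any direction
- hold_lever: hold-down lever; origin on its hinge axis (parallel to the jig's y), 70 mm above the bench, at x = 70, y = -10 mm in the jig's frame; it runs along its own -x across the channel to the grip at the robot's side. Free, a spring holds its grip end 0.22 rad above level; it springs up when let go. About 4 N down on the grip starts it, about 8 to 11 N holds it level on the timber
- grip_top (a point): middle of the top face of the lever's black hand grip, a bar 28 mm wide, 16 mm thick and 74 mm long along the lever; 150 mm from the hinge axis and 8 mm above the lever's centre line. Lever free: about 110 mm above the bench; lever level: 78 mm above the bench
- foot (a joint): round rubber foot, 22 mm, sprung in the lever's barrel 70 mm from the hinge, over the channel: value in m, 0 = fully out, grows as pushed in, end of stroke 0.010. Lever level on the timber: about 0.005. The foot meets the timber with the grip point about 10 mm above its level height; then 1 mm of grip is about 0.5 mm of foot. Spring 3.6 N at 0, 9.6 N at 0.005
- drill_index: bystander: closed red drill box 73 x 150 x 36 mm in front of the jig (on the robot's side); origin at the centre of its underside
- rule: bystander: tape measure 70 x 36 x 64 mm, standing in front of the jig's pusher end; origin at the centre of its underside

How it is judged:
By the outcome, as a careful person would: the job done as asked, in the order asked, and still so for the second after the job is handed in, while the arm keeps its last pose, push and grip.
It also fails if it takes over 43 s, if anything falls off the work surface, if the arm or the gripper's body presses on something with over 40 N, if the wrist force passes 120 N, or if a joint passes its speed limit or range.

### The arm

A 6-joint arm with a two-finger parallel gripper is mounted at the origin on a cart in front of the work surface, level with it; the furniture and walls round the work are solid. World frame = base frame: x ahead of the robot, y to its left, z up, the work surface at z = 0. Lengths are in m, angles in rad, forces in N, time in s.
With the tool pointing down it reaches from about 0.25 to 0.85 m from the base axis. Payload 12.5 kg.
Tool frame: the origin (TCP) lies between the finger pads; the fingertips stand 19 mm ahead of it and the grasp point (between the pads) is the TCP; z points along the fingers, x is the direction in which the jaws open and shut, and the axes are right-handed (so a half turn about z gives the same grasp; the last joint's range is limited). The gripper opens to 93 mm and grips with 3 to 60 N. Pads are 15 mm wide; open, the fingers measure 128 mm over their backs; the gripper's body (75 mm by 188 mm) begins 65 mm behind the grasp point.
Start: joints at [1.143, 0.351, 1.652, -0, 1.139, -0.085], TCP at [0.185, 0.518, 0.238] pointing down, gripper open.
Joint ranges: [-2.75, 2.75], [-0.79, 2.1], [0.01, 2.65], [-1.57, 4.71], [0.07, 3.14], [-2.87, 2.87]. Speed limits (rad/s): [2.22, 2.22, 2.79, 3.14, 3.14, 3.14].

### API

Orientations are given as a 3x3 rotation matrix whose columns are the frame's x, y, z axes.
In Python, from bench import bot gives the robot as it stands. The module is installed in compiled form; this text tells all that it offers.
- The arm moves only by the tool carry_out, never from a script. Its argument "commands" is a list of rows, each a list of 3 entries, a list of its own where there are three numbers: the opening in per cent of the stroke, from 0 (shut) to 100 (fully open), then the shift along the world's x, y, z in mm, then the turn, a rotation vector about the world's x, y, z in rad. A call has exactly 10 rows; each row shifts and turns the pose as measured when the row begins; what a row does not reach is not made up. A row lasts 1/8 s, in which the tool goes at most 62.5 mm and 10.7 degrees, less where a joint would pass 70% of its speed; a pose out of reach is approached as far as the arm can. A call with a gripper value outside its range is refused whole. The fingers move at their own pace and stop on an object; the grip force is fixed at half the most. Time passes only in rows, so rows that do not move let the fingers close, or fill a call up. It gives the time, the measured TCP pose, the force and the opening at its end, in the units of the state.
- bot.sense(): the state, without advancing time (a new reading comes with each control period).
- bot.read_camera(name): name is "scene" or "top" or "wrist"; returns a dict with "image" (384x512x3 uint8, red, green, blue), "fx", "fy", "cx", "cy" (pixels), "k1" (the pictures are not rectified: a ray, as slopes to the right and down, at radius r is drawn at 1 + k1 r^2 times it, then the intrinsics apply), "pose" (4x4, takes a point from camera to world coordinates); the wrist camera has in their place "tool_from_camera" (4x4, takes a point from camera to tool coordinates, whose origin is the TCP and whose axes are the tool frame's). Camera axes: x right, y up, looking along -z (the intrinsics and any distortion apply to the point x, -y, -z); pixel columns grow to the right and rows downward; lengths in m; the calibration is good to about 2 mm. A picture is of the moment at which its call begins: read the wrist's pose just before it. There is no depth.
- bot.hand_in(): hands the job in, once; it reports no verdict.
The state is a dict: "time_s": time; "qpos": joint angles; "dq": joint speeds; "joint_torque": joint torques, N m; "tcp_pos": TCP position; "tcp_rot": TCP orientation; "ft_force": force on the tool from outside, world axes, zero at the start; "torque": the same for the moment, N m; "opening": finger opening in m.
Only numpy, scipy, OpenCV 4.12 (cv2) and the standard library are available. Lean on these libraries where they do the work, as an engineer would, in place of code of your own. Each camera call takes 0.05 s, during which the arm holds its last target. There are 200 camera calls.

## Working session

There is one attempt and no reset: what is moved stays moved. The work goes in short steps, Python scripts to look and compute and a tool call to move; the robot and the scene stay as the last step left them, time stands still between calls to the robot, and variables do not carry over. Pictures are saved under pics/ and viewed, about 8 in all and at most 12, crops included, and the job is handed in when it is done.

Besides the shell and the picture viewer there is one more tool, called after "Request:" as a command line: name --argument value ..., lists and objects as JSON in quotes. carry_out: Moves the arm, as the interface text tells. Its arguments: {"type":"object","properties":{"commands":{"type":"array"}},"required":["commands"]}

```bash
mkdir -p pics
cat > h.py <<'E'
import numpy as np, cv2
from bench import bot
def cam(name,fn=None):
    s=bot.sense(); c=bot.read_camera(name)
    if name=="wrist":
        T=np.eye(4);T[:3,:3]=s["tcp_rot"];T[:3,3]=s["tcp_pos"];c["pose"]=T@c["tool_from_camera"]
    if fn: cv2.imwrite("pics/"+fn,cv2.cvtColor(c["image"],cv2.COLOR_RGB2BGR))
    return c
def K(c): return np.array([[c["fx"],0,c["cx"]],[0,c["fy"],c["cy"]],[0,0,1.]]),np.array([c["k1"],0,0,0])
def pt(c,u,v,z):
    k,d=K(c);a=cv2.undistortPoints(np.array([[[u,v]]],float),k,d)[0,0]
    r=c["pose"][:3,:3]@np.array([a[0],-a[1],-1]);o=c["pose"][:3,3]
    return o+r*(z-o[2])/r[2]
def px(c,P):
    P=np.atleast_2d(P);q=(P-c["pose"][:3,3])@c["pose"][:3,:3]*[1,-1,-1]
    k,d=K(c);return cv2.projectPoints(q,np.zeros(3),np.zeros(3),k,d)[0][:,0]
E
python3 - <<'E'
from h import *
import pickle
a=cam("top","top1.png");b=cam("scene","scene1.png")
pickle.dump((a,b),open("c1.pkl","wb"))
print(a["pose"],a["fx"],b["pose"],bot.sense())
E
```

```text
[[-6.38673474e-02  9.74702704e-01 -2.14185904e-01  3.14305040e-01]
 [-9.97958376e-01 -6.23349825e-02  1.39079100e-02 -2.55785251e-01]
 [ 2.04802948e-04  2.14636878e-01  9.76693897e-01  9.12471033e-01]
 [ 0.00000000e+00  0.00000000e+00  0.00000000e+00  1.00000000e+00]] 464.32080888156685 [[ 0.82231556  0.34612112 -0.45166059  0.10661682]
 [-0.56884594  0.47973936 -0.66803027 -0.80886147]
 [-0.01454003  0.80625698  0.59138674  0.59825607]
 [ 0.          0.          0.          1.        ]] {'time_s': 0.1, 'qpos': array([ 1.14341163e+00,  3.51180537e-01,  1.65236289e+00, -9.63153528e-06,
        1.13910896e+00, -8.46120444e-02]), 'dq': array([-5.04481433e-04, -8.72226319e-04, -2.40694413e-03, -9.92937993e-05,
       -1.53412862e-03,  5.98187369e-04]), 'joint_torque': array([ 1.33684030e-04, -4.98038113e+01, -2.85696262e+01,  7.00415368e-02,
        2.38795776e-02, -2.82742286e-05]), 'tcp_pos': array([0.18471626, 0.51774033, 0.23715519]), 'tcp_rot': array([[ 3.36095712e-01,  9.41827737e-01, -4.31288008e-04],
       [ 9.41827243e-01, -3.36095979e-01, -9.68034818e-04],
       [-1.05667621e-03, -8.08464437e-05, -9.99999438e-01]]), 'ft_force': array([ 0.38986303, -0.33793353,  0.60115697]), 'torque': array([ 0.04113097, -0.03117114, -0.02838378]), 'opening': 0.09295034435612437}
```

View pics/top1.png

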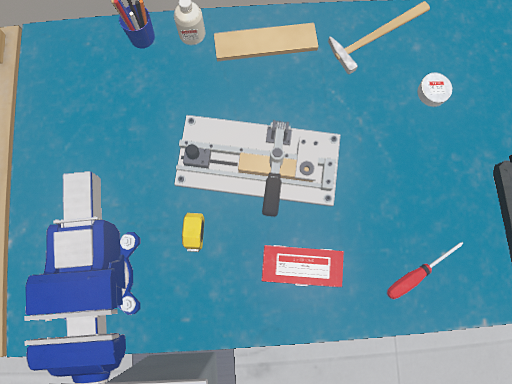

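View pics/scene1.png

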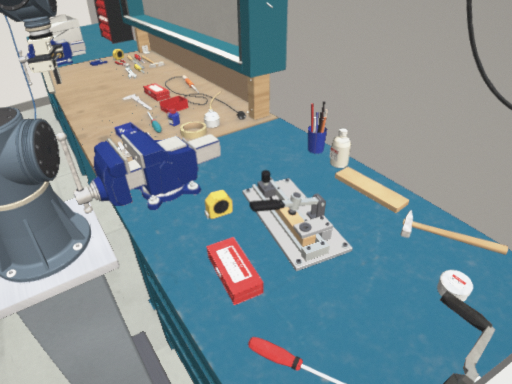

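The top view shows the jig with its plate corners at about (187,116), (340,134), (332,205) and (176,185). The knob is near (192,152), the grip near (272,195), the tape at (193,231), the red box at (303,266), and a vise at lower left. I'll enlarge this area.

Run:
```python
from h import *
import pickle
a,b=pickle.load(open("c1.pkl","rb"))
im=cv2.cvtColor(a["image"],cv2.COLOR_RGB2BGR)[105:225,165:350]
cv2.imwrite("pics/crop1.png",cv2.resize(im,None,fx=4.3,fy=4.3,interpolation=cv2.INTER_CUBIC))
for n,u,v,z in [("c1",187,116,.012),("c2",340,134,.012),("c3",332,205,.012),("c4",176,185,.012),("knobtop",192,152,.078),("gripend",271,215,.11),("vise",80,180,.1),("vise2",128,300,.05),("vise3",128,240,.05),("tape",193,231,.06)]:
    print(n,pt(a,u,v,z).round(3))
```

```text
c1 [ 0.672 -0.146  0.012]
c2 [ 0.613 -0.457  0.012]
c3 [ 0.467 -0.426  0.012]
c4 [ 0.527 -0.119  0.012]
knobtop [ 0.573 -0.161  0.078]
gripend [ 0.44  -0.298  0.11 ]
vise [0.527 0.044 0.1  ]
vise2 [ 0.308 -0.029  0.05 ]
vise3 [ 0.418 -0.031  0.05 ]
tape [ 0.427 -0.155  0.06 ]
```

View pics/crop1.png

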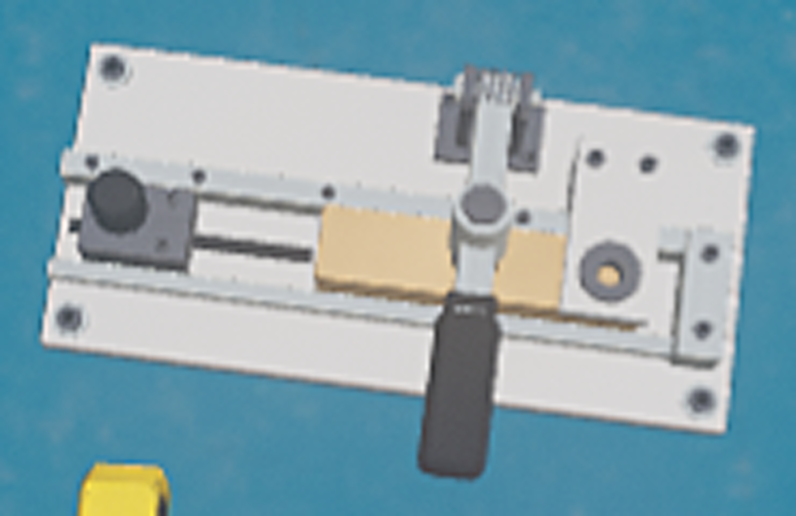

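The crop shows the knob top centre at about (117,200), which is (192,151.5) in the full picture. The grip runs (475,300)–(455,475), and the timber is 25–30 mm short of the stop block at (700,300). Next I'll fit the jig pose and check it against known features.

Run:
```python
from h import *
import pickle
from scipy.optimize import least_squares
a,b=pickle.load(open("c1.pkl","rb"))
f=lambda u,v:np.array([u/4.3+165-.4,v/4.3+105-.4])
C=np.array([f(92,44),f(754,127),f(724,432),f(42,346)]); kn=f(117,200)
def W(p,P):
    P=np.atleast_2d(P);c,s=np.cos(p[2]),np.sin(p[2])
    return P@np.array([[c,-s,0],[s,c,0],[0,0,1]]).T+[p[0],p[1],0]
def res(p):
    x0,y0=p[3:5]
    Q=[[x0+.075,y0+.16,.012],[x0+.075,y0-.16,.012],[x0-.075,y0-.16,.012],[x0-.075,y0+.16,.012]]
    # knob on centre line; grip axis (bar end, lever free) at y=-.01
    g=.22;e=lambda r,h:[.07-r*np.cos(g)+h*np.sin(g)*1.,-.01,.07+r*np.sin(g)+h*np.cos(g)]
    Q+=[[0,.155-p[5],.078],e(.187,.008),e(.113,.008)]
    obs=np.vstack([C,kn,f(453,472),f(470,303)])
    return (px(a,W(p,Q))-obs).ravel()
r=least_squares(res,[.545,-.302,-.19,.02,.02,.01])
p=r.x;print(p.round(4),r.fun.round(1))
print("stop top edge z42",(px(a,W(p,[[-.0185,-.105,.042],[.0185,-.105,.042]]))-[164.6,104.6])*4.3)
print("bush",(px(a,W(p,[[0,-.07,.061]]))-[164.6,104.6])*4.3)
te=pt(a,*f(316,245),.042)[:2]-p[:2];c,s=np.cos(p[2]),np.sin(p[2])
print("timber near end y",-s*te[0]+c*te[1])
print("face y",125-1000*p[5])
for n,q in [("knob",[0,.155-p[5],.064]),("knobfinal",[0,.075,.064]),("grip level",[-.08,-.01,.078]),("hinge",[.07,-.01,.07])]: print(n,W(p,q).round(4))
np.save("p.npy",p)
```

```text
[ 0.5501 -0.3068 -0.1888  0.0161  0.0242  0.0067] [-0.3  0.3 -0.  -0.6  0.8 -0.  -0.5  0.3  0.2 -1.5 -0.3  0.1  0.1  1.4]
stop top edge z42 [[678.86577415 323.73078305]
 [686.2100428  244.99432468]]
bush [[610.57164528 263.75237263]]
timber near end y 0.06150927438629943
face y 118.28496690387878
knob [[ 0.5779 -0.1611  0.064 ]]
knobfinal [[ 0.5642 -0.2331  0.064 ]]
grip level [[ 0.4696 -0.3016  0.078 ]]
hinge [[ 0.617  -0.3297  0.07  ]]
```

Request:
carry_out --commands '[[100,[0,0,40],[0,0,0]],[100,[0,-55,25],[0,0,-0.15]],[100,[25,-55,0],[0,0,-0.15]],[100,[30,-55,0],[0,0,-0.15]],[100,[30,-55,0],[0,0,-0.15]],[100,[30,-55,0],[0,0,-0.15]],[100,[30,-55,0],[0,0,-0.15]],[100,[30,-55,0],[0,0,-0.15]],[100,[30,-55,0],[0,0,-0.15]],[100,[30,-55,0],[0,0,-0.15]]]'

```text
time_s: 1.35
tcp_pos: [0.4158, 0.0194, 0.3023]
tcp_rot: [[0.987, -0.158, -0.001], [-0.158, -0.987, 0.001], [-0.001, -0.001, -1.0]]
ft_force: [0.8, 1.8, -0.2]
opening: 0.0929
```

Request:
carry_out --commands '[[100,[35,-45,0],[0,0,-0.03]],[100,[35,-45,0],[0,0,0]],[100,[35,-45,-20],[0,0,0]],[100,[30,-40,-40],[0,0,0]],[100,[20,-5,-40],[0,0,0]],[100,[5,0,-20],[0,0,0]],[100,[0,0,0],[0,0,0]],[100,[0,0,0],[0,0,0]],[100,[0,0,0],[0,0,0]],[100,[0,0,0],[0,0,0]]]'

```text
time_s: 2.6
tcp_pos: [0.5786, -0.1683, 0.1835]
tcp_rot: [[0.981, -0.195, 0.003], [-0.195, -0.981, 0.0], [0.003, -0.001, -1.0]]
ft_force: [-0.4, -0.3, -0.7]
opening: 0.093
```

Run:
```python
from h import *
s=bot.sense();print(s["tcp_pos"],s["tcp_rot"])
c=cam("wrist","w1.png");import pickle;pickle.dump(c,open("w1.pkl","wb"))
print(px(c,[[.5779,-.1611,.078]]))
```

```text
[ 0.57855201 -0.16832782  0.18354689] [[ 9.80716443e-01 -1.95410748e-01  3.14598482e-03]
 [-1.95411818e-01 -9.80721275e-01  3.34347343e-05]
 [ 3.07880074e-03 -6.47552608e-04 -9.99995051e-01]]
[[250.87581637 185.75959916]]
```

View pics/w1.png

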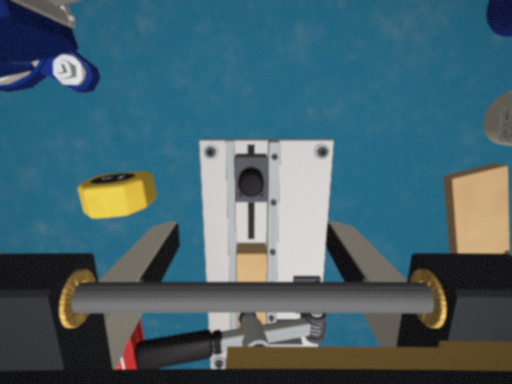

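The wrist view shows the knob top at (251,182). The prediction was (251,186), so the two agree to about 4 mm. I'll descend and grip.

Request:
carry_out --commands '[[100,[-1,9,-40],[0,0,0.01]],[100,[0,0,-40],[0,0,0]],[100,[0,0,-25],[0,0,0]],[100,[0,0,-13],[0,0,0]],[0,[0,0,0],[0,0,0]],[0,[0,0,0],[0,0,0]],[0,[0,0,0],[0,0,0]],[0,[0,0,0],[0,0,0]],[0,[0,0,0],[0,0,0]],[0,[0,0,0],[0,0,0]]]'

```text
time_s: 3.9
tcp_pos: [0.5804, -0.1599, 0.0691]
tcp_rot: [[0.983, -0.185, 0.014], [-0.185, -0.983, -0.004], [0.014, 0.001, -1.0]]
ft_force: [-0.2, 0.2, 0.2]
opening: 0.0375
```

Request:
carry_out --commands '[[0,[-2,0,-2],[0,0,0]],[0,[0,0,0],[0,0,0]],[0,[0,0,0],[0,0,0]],[0,[0,0,0],[0,0,0]],[0,[0,0,0],[0,0,0]],[0,[0,0,0],[0,0,0]],[0,[0,0,0],[0,0,0]],[0,[0,0,0],[0,0,0]],[0,[0,0,0],[0,0,0]],[0,[0,0,0],[0,0,0]]]'

```text
time_s: 5.15
tcp_pos: [0.5789, -0.1601, 0.0669]
tcp_rot: [[0.983, -0.185, 0.015], [-0.185, -0.983, -0.004], [0.016, 0.001, -1.0]]
ft_force: [1.7, -0.0, -1.4]
opening: 0.024
```

Request:
carry_out --commands '[[0,[-1.5,-8,0],[0,0,0]],[0,[-1.5,-8,0],[0,0,0]],[0,[-1.5,-8,0],[0,0,0]],[0,[-1.5,-8,0],[0,0,0]],[0,[-1.5,-8,0],[0,0,0]],[0,[-1.5,-8,0],[0,0,0]],[0,[-1.5,-8,0],[0,0,0]],[0,[0,0,0],[0,0,0]],[0,[0,0,0],[0,0,0]],[0,[0,0,0],[0,0,0]]]'

```text
time_s: 6.4
tcp_pos: [0.567, -0.2201, 0.0669]
tcp_rot: [[0.983, -0.186, 0.014], [-0.186, -0.983, -0.003], [0.014, 0.001, -1.0]]
ft_force: [0.7, 0.9, 0.7]
opening: 0.0238
```

Request:
carry_out --commands '[[0,[-0.5,-3,0],[0,0,0]],[0,[-0.5,-3,0],[0,0,0]],[0,[-0.4,-2,0],[0,0,0]],[0,[-0.4,-2,0],[0,0,0]],[0,[-0.4,-2,0],[0,0,0]],[0,[0,-1,0],[0,0,0]],[0,[0,-1,0],[0,0,0]],[0,[0,-1,0],[0,0,0]],[0,[0,-1,0],[0,0,0]],[0,[0,-1,0],[0,0,0]]]'

```text
time_s: 7.65
tcp_pos: [0.5642, -0.2342, 0.0669]
tcp_rot: [[0.983, -0.186, 0.012], [-0.186, -0.983, 0.003], [0.011, -0.005, -1.0]]
ft_force: [0.3, 10.1, 4.3]
opening: 0.0242
```

Request:
carry_out --commands '[[0,[-0.2,-1.5,0],[0,0,0]],[0,[-0.2,-1.5,0],[0,0,0]],[0,[-0.2,-1.5,0],[0,0,0]],[0,[-0.2,-1.5,0],[0,0,0]],[0,[-0.2,-1.5,0],[0,0,0]],[0,[-0.2,-1.5,0],[0,0,0]],[0,[-0.2,-1.5,0],[0,0,0]],[0,[-0.2,-1.5,0],[0,0,0]],[0,[-0.2,-1.5,0],[0,0,0]],[0,[-0.2,-1.5,0],[0,0,0]]]'

```text
time_s: 8.9
tcp_pos: [0.5642, -0.2344, 0.0669]
tcp_rot: [[0.983, -0.185, 0.01], [-0.185, -0.982, 0.025], [0.006, -0.026, -1.0]]
ft_force: [1.7, 13.5, 4.6]
opening: 0.0239
```

Run:
```python
from h import *
p=np.load("p.npy")
c=cam("top");d=cam("scene")
z=lambda c,x0,x1,y0,y1,k:cv2.resize(cv2.cvtColor(c["image"],cv2.COLOR_RGB2BGR)[y0:y1,x0:x1],None,fx=k,fy=k,interpolation=cv2.INTER_CUBIC)
A=z(c,165,350,105,225,4);B=z(d,230,360,160,270,4)[:,:]
cv2.imwrite("pics/t2.png",A);cv2.imwrite("pics/s2.png",B)
```

```text
(no output)
```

View pics/s2.png

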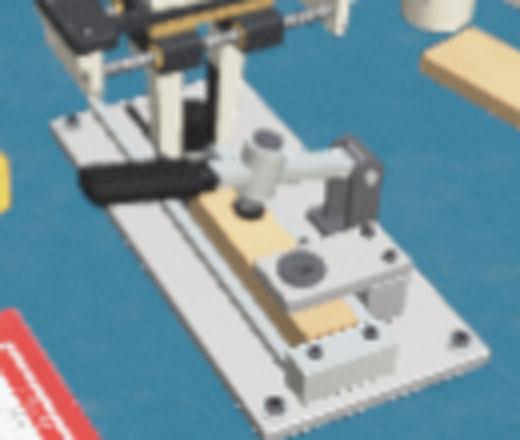

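The timber's end at about (350,325) meets the stop block. The arm stalled with 13 N at the predicted pusher position (y −0.234 against −0.233). Now I'll relax, open and lift.

Request:
carry_out --commands '[[0,[0,0,0],[0,0,0]],[0,[0,0,0],[0,0,0]],[60,[0,0,0],[0,0,0]],[60,[0,0,0],[0,0,0]],[60,[0,0,0],[0,0,0]],[60,[0,0,0],[0,0,0]],[60,[0,0,0],[0,0,0]],[60,[0,0,15],[0,0,0]],[60,[0,0,40],[0,0,0]],[60,[0,0,60],[0,0,0]]]'

```text
time_s: 10.25
tcp_pos: [0.5622, -0.2346, 0.1825]
tcp_rot: [[0.983, -0.185, 0.004], [-0.185, -0.982, 0.026], [-0.001, -0.027, -1.0]]
ft_force: [-0.1, -1.2, -0.7]
opening: 0.0558
```

Request:
carry_out --commands '[[0,[-20,-5,20],[-0.026,0,0]],[0,[-25,-20,0],[0,0,0]],[0,[-30,-25,0],[0,0,0]],[0,[-20,-15,0],[0,0,0]],[0,[0,0,0],[0,0,0]],[0,[0,0,0],[0,0,0]],[0,[0,0,0],[0,0,0]],[0,[0,0,0],[0,0,0]],[0,[0,0,0],[0,0,0]],[0,[0,0,0],[0,0,0]]]'

```text
time_s: 11.5
tcp_pos: [0.4689, -0.3005, 0.2152]
tcp_rot: [[0.983, -0.182, 0.018], [-0.182, -0.983, -0.009], [0.019, 0.005, -1.0]]
ft_force: [-0.5, -1.0, -0.1]
opening: 0.0005
```

Run:
```python
from h import *
c=cam("top");cv2.imwrite("pics/t3.png",cv2.resize(cv2.cvtColor(c["image"],cv2.COLOR_RGB2BGR)[105:225,165:350],None,fx=4.3,fy=4.3,interpolation=cv2.INTER_CUBIC))
p=np.load("p.npy");cc,s=np.cos(p[2]),np.sin(p[2])
W=lambda x,y,z:[p[0]+cc*x-s*y,p[1]+s*x+cc*y,z]
print((px(c,[W(0,.075,.078),W(0,.045,.038),W(-.0175,.045,.042),W(0.0175,.045,.042)])-[164.6,104.6])*4.3)
print(bot.sense()["tcp_rot"],bot.sense()["tcp_pos"])
```

```text
[[283.7794954  213.31625359]
 [353.01657528 246.30761406]
 [348.00333546 281.09175425]
 [357.82101514 207.09565666]]
[[ 0.98307228 -0.18231671  0.01815228]
 [-0.1821806  -0.98322478 -0.00890292]
 [ 0.01947092  0.00544522 -0.9997956 ]] [ 0.46883772 -0.30047113  0.2151622 ]
```

View pics/t3.png

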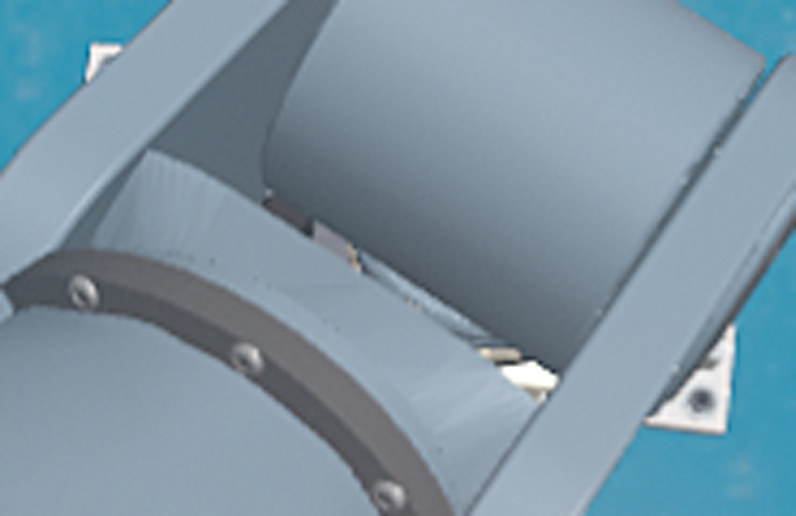

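The arm hides most of the jig from the top camera. Through the gap, the pusher/timber boundary shows near (355,257), as predicted. I'll check with the wrist camera.

Run:
```python
from h import *
c=cam("wrist","w3.png")
p=np.load("p.npy");cc,s=np.cos(p[2]),np.sin(p[2])
W=lambda x,y,z:[p[0]+cc*x-s*y,p[1]+s*x+cc*y,z]
print(px(c,[W(0,.075,.078),W(-.0175,.045,.038),W(-.0175,.045,.042),W(-.08,-.01,.11)]))
```

```text
[[336.07690808  98.12667731]
 [307.20470459 127.22839402]
 [307.94744716 127.49566941]
 [252.3160187  193.41876519]]
```

View pics/w3.png

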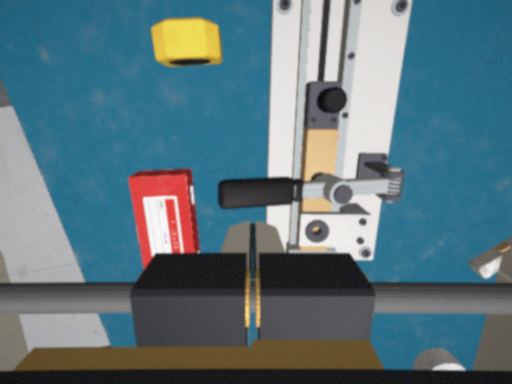

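The pusher block meets the timber at about (320,128), as predicted, with the knob at (332,99). The grip is centred near (259,192) under the closed fingers. Next I'll descend onto it.

Request:
carry_out --commands '[[0,[0.5,-1,-30],[0.009,0.018,0]],[0,[0,0,-30],[0,0,0]],[0,[0,0,-15],[0,0,0]],[0,[0,0,-5],[0,0,0]],[0,[0,0,0],[0,0,0]],[0,[0,0,0],[0,0,0]],[0,[0,0,-3],[0,0,0]],[0,[0,0,-3],[0,0,0]],[0,[0,0,-3],[0,0,0]],[0,[0,0,-3],[0,0,0]]]'

```text
time_s: 12.85
tcp_pos: [0.4707, -0.3028, 0.1245]
tcp_rot: [[0.983, -0.182, 0.004], [-0.182, -0.983, -0.004], [0.005, 0.003, -1.0]]
ft_force: [-2.3, 0.7, 4.0]
opening: 0.0005
```

Request:
carry_out --commands '[[0,[-0.1,0.1,-4],[0,0,0]],[0,[0,0,-4],[0,0,0]],[0,[0,0,-3],[0,0,0]],[0,[0,0,-3],[0,0,0]],[0,[0,0,-2],[0,0,0]],[0,[0,0,-2],[0,0,0]],[0,[0,0,-2],[0,0,0]],[0,[0,0,-1],[0,0,0]],[0,[0,0,0],[0,0,0]],[0,[0,0,0],[0,0,0]]]'

```text
time_s: 14.1
tcp_pos: [0.4693, -0.3025, 0.1025]
tcp_rot: [[0.983, -0.182, 0.001], [-0.182, -0.983, -0.002], [0.002, 0.002, -1.0]]
ft_force: [-3.8, 1.9, 9.6]
opening: 0.0004
```

Request:
carry_out --commands '[[0,[0,0,-2],[0,0,0]],[0,[0,0,-2],[0,0,0]],[0,[0,0,-1],[0,0,0]],[0,[0,0,-0.5],[0,0,0]],[0,[0,0,0],[0,0,0]],[0,[0,0,0],[0,0,0]],[0,[0,0,0],[0,0,0]],[0,[0,0,0],[0,0,0]],[0,[0,0,0],[0,0,0]],[0,[0,0,0],[0,0,0]]]'

```text
time_s: 15.35
tcp_pos: [0.4691, -0.3024, 0.0995]
tcp_rot: [[0.983, -0.182, 0.001], [-0.182, -0.983, -0.003], [0.001, 0.002, -1.0]]
ft_force: [-2.6, 0.7, 8.7]
opening: 0.0002
```

Run:
```python
from h import *
d=cam("scene");s=bot.sense();print(s["tcp_pos"],s["ft_force"])
cv2.imwrite("pics/s4.png",cv2.resize(cv2.cvtColor(d["image"],cv2.COLOR_RGB2BGR)[160:270,230:360],None,fx=5,fy=5,interpolation=cv2.INTER_CUBIC))
p=np.load("p.npy");cc,q=np.cos(p[2]),np.sin(p[2])
W=lambda x,y,z:[p[0]+cc*x-q*y,p[1]+q*x+cc*y,z]
print((px(d,[W(.07,-.01,.07),W(0,-.01,.07),W(-.117,-.01,.078),W(-.043,-.01,.078),W(0,.045,.042),W(-.0175,-.105,.042),W(.0,-.01,.042)])-[229.6,159.6])*5)
```

```text
[ 0.46912408 -0.3024308   0.09953166] [-3.73101527  0.41486949  8.33095314]
[[445.97009978 200.77144782]
 [321.10353654 238.49527345]
 [ 95.23494948 292.83466508]
 [241.10204817 249.48172228]
 [266.32911211 220.07187533]
 [386.06674323 418.82250409]
 [318.21723026 283.27857232]]
```

View pics/s4.png

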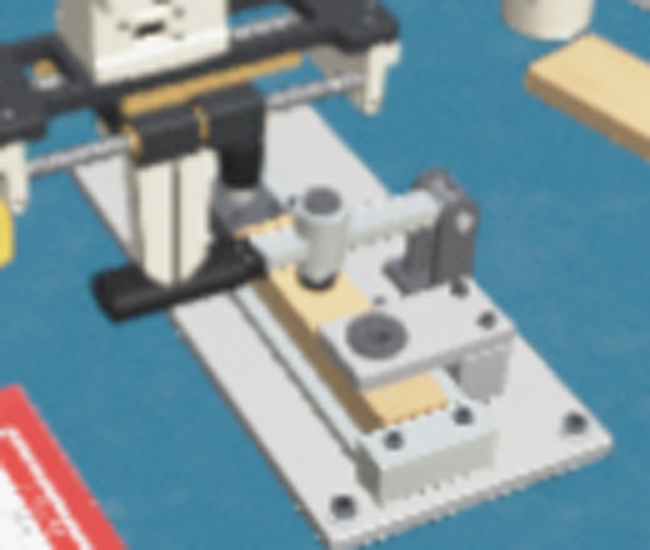

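The scene view shows the lever almost level, the foot bearing on the timber at about (318,280), and the timber against the stop. The fingertip is about 2.5 mm above the level height, so I'll take up the rest.

Request:
carry_out --commands '[[0,[0,0,-1.5],[0,0,0]],[0,[0,0,-1.5],[0,0,0]],[0,[0,0,-0.5],[0,0,0]],[0,[0,0,0],[0,0,0]],[0,[0,0,0],[0,0,0]],[0,[0,0,0],[0,0,0]],[0,[0,0,0],[0,0,0]],[0,[0,0,0],[0,0,0]],[0,[0,0,0],[0,0,0]],[0,[0,0,0],[0,0,0]]]'

```text
time_s: 16.65
tcp_pos: [0.4691, -0.3025, 0.0987]
tcp_rot: [[0.983, -0.182, 0.001], [-0.182, -0.983, -0.003], [0.001, 0.003, -1.0]]
ft_force: [-3.8, 1.2, 9.1]
opening: 0.0005
```

Request:
carry_out --commands '[[0,[0,0,-1.2],[0,0,0]],[0,[0,0,-1],[0,0,0]],[0,[0,0,-0.7],[0,0,0]],[0,[0,0,-0.6],[0,0,0]],[0,[0,0,-0.5],[0,0,0]],[0,[0,0,-0.5],[0,0,0]],[0,[0,0,-0.5],[0,0,0]],[0,[0,0,-0.5],[0,0,0]],[0,[0,0,-0.5],[0,0,0]],[0,[0,0,-0.5],[0,0,0]]]'

```text
time_s: 17.9
tcp_pos: [0.4689, -0.3024, 0.096]
tcp_rot: [[0.983, -0.182, 0.0], [-0.182, -0.983, -0.003], [0.001, 0.003, -1.0]]
ft_force: [-5.6, 3.0, 12.5]
opening: 0.0002
```

Run:
```python
from h import *
for i in range(6):
    d=cam("scene","s5.png");s=bot.sense();print(s["time_s"],s["tcp_pos"],s["ft_force"])
cv2.imwrite("pics/s5.png",cv2.resize(cv2.cvtColor(d["image"],cv2.COLOR_RGB2BGR)[160:270,230:360],None,fx=6,fy=6,interpolation=cv2.INTER_CUBIC)[:600])
```

```text
17.95 [ 0.46898101 -0.30240789  0.09600583] [-5.19054434  2.41797093 11.70019958]
18.0 [ 0.46899753 -0.3024086   0.09602764] [-4.7994194   1.28939328 12.33371649]
18.05 [ 0.46899209 -0.30241195  0.09601897] [-4.69939879  2.57053534 11.73621477]
18.1 [ 0.46898109 -0.30242952  0.0960237 ] [-5.62906416  2.40123551 12.73526883]
18.15 [ 0.46895436 -0.30240535  0.09599485] [-5.06009235  2.39374845 12.70879456]
18.2 [ 0.46896714 -0.30243299  0.096007  ] [-5.09915585  2.46658499 12.66604479]
```

View pics/s5.png

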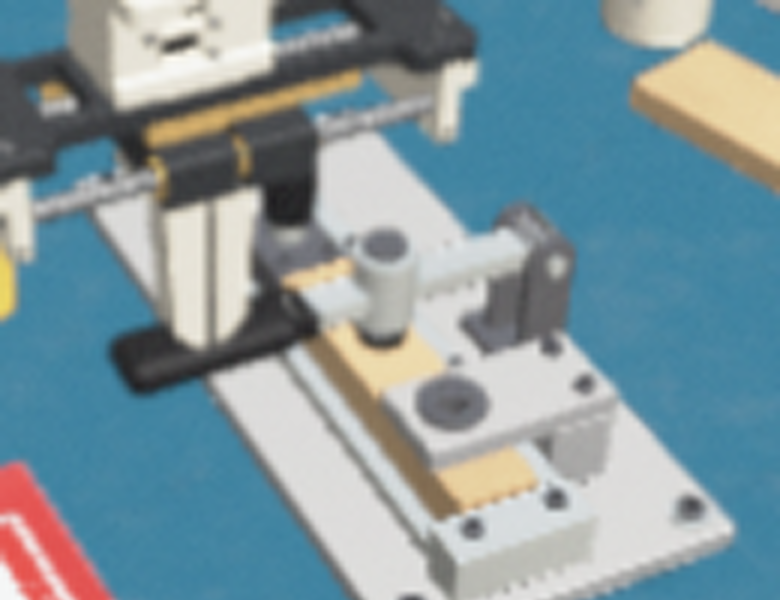

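Request:
carry_out --commands '[[0,[0,0,0.5],[0,0,0]],[0,[0,0,0],[0,0,0]],[0,[0,0,-0.3],[0,0,0]],[0,[0,0,-0.3],[0,0,0]],[0,[0,0,-0.3],[0,0,0]],[0,[0,0,-0.3],[0,0,0]],[0,[0,0,-0.3],[0,0,0]],[0,[0,0,-0.3],[0,0,0]],[0,[0,0,-0.3],[0,0,0]],[0,[0,0,-0.3],[0,0,0]]]'

```text
time_s: 19.45
tcp_pos: [0.469, -0.3024, 0.097]
tcp_rot: [[0.983, -0.181, 0.001], [-0.181, -0.983, -0.003], [0.001, 0.003, -1.0]]
ft_force: [-4.1, 2.8, 10.7]
opening: 0.0004
```

Run:
```python
from h import *
for i in range(5):
    d=cam("scene");s=bot.sense();print(s["time_s"],s["tcp_pos"],s["ft_force"])
```

```text
19.5 [ 0.4690556  -0.30242708  0.09698529] [-4.58512879  1.462623   10.34643624]
19.55 [ 0.46903078 -0.30242235  0.09696109] [-4.14030721  1.38692342  9.52946818]
19.6 [ 0.46904222 -0.30241936  0.09697804] [-3.91576429  1.24880875 10.19324045]
19.65 [ 0.46903058 -0.30242744  0.09698333] [-3.80311457  2.60496829 11.25662174]
19.7 [ 0.46905497 -0.30242873  0.0969813 ] [-4.23044209  2.08251278 10.14878985]
```

The tip is at 78 mm with about 10 N and holding steady, which matches the level lever. Handing in.

```bash
python3 -c "
from bench import bot
print(bot.hand_in())"
```

```text
the job is handed in; nothing more can be done
None
```

The timber is home against the fixed end stop with the pusher resting on it, and the fingers are holding the lever about level. I handed the job in at about 19.7 s.

- **Pusher:** I slid it by its knob until it stalled with about 13 N, at y −0.234 m against −0.233 m predicted. The pictures show the timber against the stop and the pusher touching it.
- **Lever:** The closed fingertips hold the grip at 78 mm, the height given for a level lever. The upward force was steady at about 10 N, within the 8–11 N given. From those two figures the foot should be about 5 mm in. I could not measure the foot directly.
- **Checks that fell short:**
    - My first press went about 1 mm too low, at about 12 N, so I eased it back.
    - There is a sideways force of about 4 N on the fingertips.
    - The arm hid most of the jig in the second top view, so I checked the pusher with the wrist camera instead.
    - I took no picture after easing the lever back; the final check was position and force only.
- **Bystanders:** I did not touch the drill box or the tape measure.

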